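Load the herb-bag stapler

TASK

Load the copper staple strip into the bag stapler: push its tail back against the red spring follower until its front end clears the red nose stop, lower it flat onto the channel floor so that the spring holds it against the stop, then slide the brass cover forward until it is fully home over the strip. Handle the strip gently, without forcing it, and leave the teapot, jar, mug and bag bundle where they stand.

Things in the scene. Friction and masses are not known exactly. Their poses are not given: they have to be found in the camera images.
- strip_mid (a point): centre of the loose copper-coloured staple strip, a straight rigid bar 100 mm long (its x), 13 mm wide (its y), 24 mm high (its z, up), about 90 g, standing on the worktop, dark cross lines; ends alike. It is spoilt if the contact forces between it and the stapler add up to over 35 N; of this the spring alone takes about 10 N once loaded, so push it with no more than 25 N.
- stapler: bench bag stapler, fixed: black base 254 x 70 x 12 mm, striking arm tipped back over its rear end. Origin: in the worktop plane under the channel's centre line; x along the channel towards the nose (base from x = -170 to +84 mm), z up. On it lies a metal channel insert (stop, follower and channel in one) whose lengthwise setting is up to 6 mm either way and is NOT measured: feel for the follower.
- channel (a point): centre of the open-topped channel's floor, 20 mm above the worktop. 16 mm clear between the walls (strip has 1.5 mm each side); walls rise 8 mm above the floor, 30 mm wide over all, their top 3 mm flared at 45 degrees. Loaded, the strip lies here along the stapler's x, its bottom on the floor, front end at the stop. It will not drop by itself against the spring's friction: push it down.
- nose_stop (a point): top edge of the inner face of the red nose stop, 8 mm above the channel floor, 8 mm thick, at stapler x = +60 mm; nominal: the real one is shifted up to 6 mm either way along x with the insert
- follower_face (a point): front face of the red spring follower at rest, stapler x = -28 mm, nominal: really shifted along x by the same amount as the stop, always 88 mm behind it. 13.5 mm wide, from 1 to 23.5 mm above the channel floor. Moves to -x from 2.5 N on, 0.2 N more per mm; the 100 mm strip must push it 12 mm back to pass down behind the stop; it bottoms hard at 16 mm. The point does not move with it.
- cover (a joint): travel of the brass cover, m: 0 = fully home at the nose (hard stop), 0.140 = furthest back. Closing moves it to the stapler's +x; it stays where left (2.5 N friction). An inverted U 90 mm long, 42 mm wide, 50.5 mm high over the worktop (underside 47.5 mm), front edge 45 mm ahead of its grip's centre (stapler x = +72 mm when home).
- cover_grip (a point): centre of the black upright fin on top of the cover: 30 mm long along the channel, 12 mm wide across it, 27 mm high (top at z = 77.5 mm, foot at 50.5 mm); it moves with the cover, at stapler x = +27 mm when home.
- teapot: bystander: black and white striped teapot used as a pot for mint, 125 mm diameter, about 230 mm high with the leaves, spout and handle along its x up to 100 mm from the axis; origin under its centre
- jar: bystander: green glass jar with brass cap, 56 mm diameter, 85 mm high; origin under its centre
- mug: bystander: blue mug, 76 mm diameter, 85 mm high, handle on its y side; origin under its centre
- bags: bystander: banded bundle of brown paper bags, 90 x 150 x 24 mm; origin under its centre

How it is judged:
By the outcome, as a careful person would: the job done as asked, in the order asked, and still so for the second after the job is handed in, with the robot touching nothing.
It also fails if it takes over 64 s, if anything falls off the work surface, if the arm or the gripper's body presses on something with over 40 N, if the wrist force passes 120 N, or if a joint passes its speed limit or range.

ROBOT

A 6-joint arm with a two-finger parallel gripper is mounted at the origin on the work surface. World frame = base frame: x ahead of the robot, y to its left, z up, the work surface at z = 0. Lengths are in m, angles in rad, forces in N, time in s.
With the tool pointing down it reaches from about 0.3 to 0.775 m from the base axis. Payload 14.6 kg.
Tool frame: the origin (TCP) lies on the centre line of the jaws, within the pads' length; the fingertips stand 19 mm ahead of it and the grasp point (between the pads) is the TCP; y points along the fingers, x is the direction in which the jaws open and shut, and the axes are right-handed (so a half turn about y gives the same grasp; the last joint's range is limited). The gripper opens to 94 mm and grips with 3 to 60 N. Pads are 16 mm wide; open, the fingers measure 119 mm over their backs; the gripper's body (75 mm by 177 mm) begins 78 mm behind the grasp point.
Start: joints at [1.244, 0.3, 1.521, -0, 1.321, -0.067], TCP at [0.141, 0.532, 0.224] pointing down, gripper open.
Joint ranges: [-3.03, 3.03], [-0.79, 2.21], [0.23, 2.52], [-1.04, 4.18], [0, 3.07], [-2.55, 2.55]. Speed limits (rad/s): [2.22, 2.22, 2.57, 3.14, 3.14, 3.14].

INTERFACE

Orientations are given as [roll, pitch, yaw] about the fixed x, y, z axes, in that order (R = Rz(yaw) Ry(pitch) Rx(roll)).
In Python, from station import get_obs, cams, workorder gives the robot as it stands.
- The arm moves only by the shell command python3 -m handwheel 'ROWS' [FORCE]. ROWS is JSON, a list of rows, each an object of numbers: "fingers": the opening, from -1 (shut) to 1 (fully open); "x", "y", "z": the shift along the tool's x, y, z in m; "spin": the turn about the tool's y in degrees. In form: [{"fingers": .., "x": .., "y": .., "z": .., "spin": ..}, ...]. A call has exactly 10 rows; each row is the pose to reach, as a shift and turn from the pose commanded when the call began, along the tool's axes at that moment; what a row does not reach only later rows make up. A row lasts 1/10 s, in which the tool goes at most 50 mm and 8.59 degrees, less where a joint would pass 70% of its speed; a pose out of reach is approached as far as the arm can. A call with a gripper value outside its range is refused whole. The fingers move at their own pace and stop on an object; FORCE is the grip in N (left out, the last holds). Time passes only in rows, so rows that repeat a pose let the fingers close, or fill a call up. It gives the time, the measured TCP pose, the force and the opening at its end, in the units of the state.
- get_obs(): the state, without advancing time (a new reading comes with each control period).
- cams.camera(name): name is "scene" or "top"; returns (picture, depth): 420x560x3 uint8, red, green, blue; 420x560 float32, m along the optical axis (not along the pixel's ray), 0 where there is no reading.
- cams.get_calibration(name): a dict with "fx", "fy", "cx", "cy" (pixels), "dist" ([k1, k2, p1, p2, k3] as OpenCV has them; the pictures are not rectified), "view" (4x4, takes a point from world to camera coordinates). Camera axes: x right, y down, z forward; pixel columns grow to the right and rows downward; lengths in m; the calibration is good to about 2 mm. A picture is of the moment at which its call begins. get_calibration takes no time and is no camera call.
- workorder.hand_in(): hands the job in, once; it reports no verdict.
The state is a dict: "time_s": time; "qpos": joint angles; "joint_vel": joint speeds; "tau": joint torques, N m; "ee_pos": TCP position; "eef_rot": TCP orientation; "force": force on the tool from outside, world axes, zero at the start; "moment": the same for the moment, N m; "grip_width": finger opening in m.
Only numpy, scipy, OpenCV 4.12 (cv2) and the standard library are available. Lean on these libraries where they do the work, as an engineer would, in place of code of your own. Each camera call takes 0.05 s, during which the arm holds its last target. There are 200 camera calls.

## Working session

There is one attempt and no reset: what is moved stays moved. The work goes in short steps, Python scripts to look and compute and a shell command to move; the robot and the scene stay as the last step left them, time stands still between calls to the robot, and variables do not carry over. Pictures are saved under pics/ and viewed, about 8 in all and at most 12, crops included, and the job is handed in when it is done.

```bash
mkdir -p pics; ls; python3 - <<'E'
from station import get_obs,cams
import cv2,numpy as np
o=get_obs()
print({k:np.round(v,4).tolist() for k,v in o.items()})
for n in ("scene","top"):
    p,d=cams.camera(n); cv2.imwrite(f"pics/{n}0.png",p[:,:,::-1]); np.save(f"pics/{n}0.npy",d)
    c=cams.get_calibration(n); print(n,{k:np.round(v,4).tolist() for k,v in c.items()})
E
```

```text
pics
{'time_s': 0.0, 'qpos': [1.2444, 0.3005, 1.5216, -0.0, 1.3207, -0.0666], 'joint_vel': [0.0012, -0.0, 0.0007, 0.0011, 0.0002, -0.0013], 'tau': [0.0012, -53.1814, -35.2732, 0.0709, 0.0245, -0.0001], 'ee_pos': [0.1412, 0.5313, 0.2239], 'eef_rot': [-1.5707, 0.0012, 1.311], 'force': [0.6062, -0.0617, -0.2567], 'moment': [-0.0237, -0.0358, -0.0271], 'grip_width': 0.094}
scene {'fx': 386.7645, 'fy': 386.7645, 'cx': 273.2257, 'cy': 201.599, 'dist': [-0.0222, 0.0, 0.0, 0.0, 0.0], 'view': [[-0.4292, 0.9031, 0.0113, 0.0694], [0.7142, 0.347, -0.6079, -0.4926], [-0.5529, -0.2529, -0.7939, 1.2642], [0.0, 0.0, 0.0, 1.0]]}
top {'fx': 405.4329, 'fy': 405.4329, 'cx': 278.8354, 'cy': 203.4659, 'dist': [0.0303, 0.0, 0.0, 0.0, 0.0], 'view': [[-0.0052, -0.9998, 0.0197, 0.2027], [-0.9879, 0.0021, -0.155, 0.6267], [0.1549, -0.0203, -0.9877, 0.9303], [0.0, 0.0, 0.0, 1.0]]}
```

View pics/scene0.png

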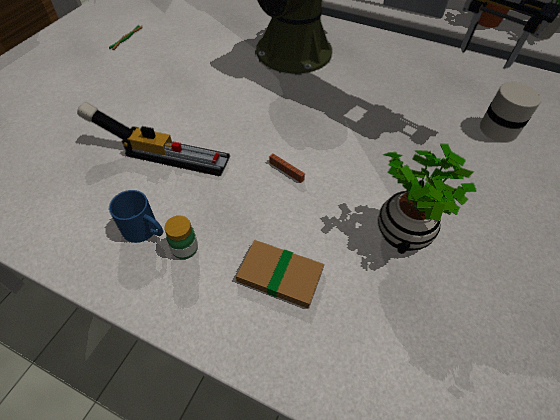

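View pics/top0.png

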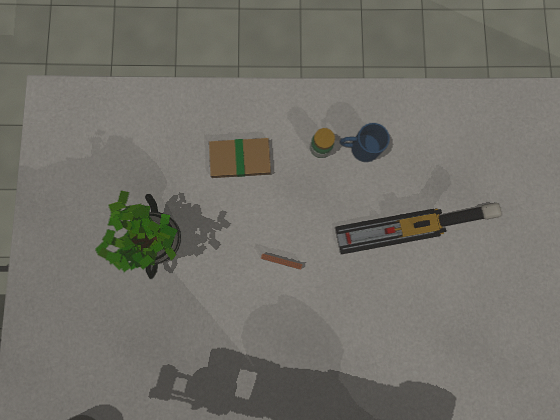

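The scene shows the stapler (nose to image right in scene, left in top: about 340,240), strip at (283,260) in top, mug (370,142), jar (322,142), bags (240,157), teapot (150,238). Now a close crop for measurement.

```bash
cat > h.py <<'E'
import numpy as np,cv2
from station import get_obs,cams
def K(c): return np.array([[c['fx'],0,c['cx']],[0,c['fy'],c['cy']],[0,0,1]]),np.array(c['dist'])
def ray(n,uv,z):
    "world points where pixels uv of camera n meet the plane of height z"
    c=cams.get_calibration(n);k,d=K(c);V=np.array(c['view']);R,t=V[:3,:3],V[:3,3]
    p=cv2.undistortPoints(np.array(uv,float).reshape(-1,1,2),k,d).reshape(-1,2)
    r=np.c_[p,np.ones(len(p))]@R; o=-R.T@t
    return o+r*((np.broadcast_to(z,len(p))-o[2])/r[:,2])[:,None]
def proj(n,P):
    c=cams.get_calibration(n);k,d=K(c);V=np.array(c['view'])
    return cv2.projectPoints(np.array(P,float).reshape(-1,1,3),cv2.Rodrigues(V[:3,:3])[0],V[:3,3],k,d)[0].reshape(-1,2)
def crop(img,u0,v0,w,h,s,f):
    cv2.imwrite(f,cv2.resize(np.ascontiguousarray(img[v0:v0+h,u0:u0+w]),None,fx=s,fy=s,interpolation=cv2.INTER_CUBIC))
E
python3 - <<'E'
import cv2,numpy as np
from h import *
t=cv2.imread("pics/top0.png"); s=cv2.imread("pics/scene0.png")
a=cv2.resize(t[200:275,254:454],None,fx=4,fy=4,interpolation=cv2.INTER_CUBIC)
b=cv2.resize(s[95:190,115:315],None,fx=3,fy=3,interpolation=cv2.INTER_CUBIC)
o=np.zeros((600,800,3),np.uint8);o[:300]=a;o[300:585,:600]=b
cv2.imwrite("pics/crop0.png",o)
E
```

```text
(no output)
```

View pics/crop0.png

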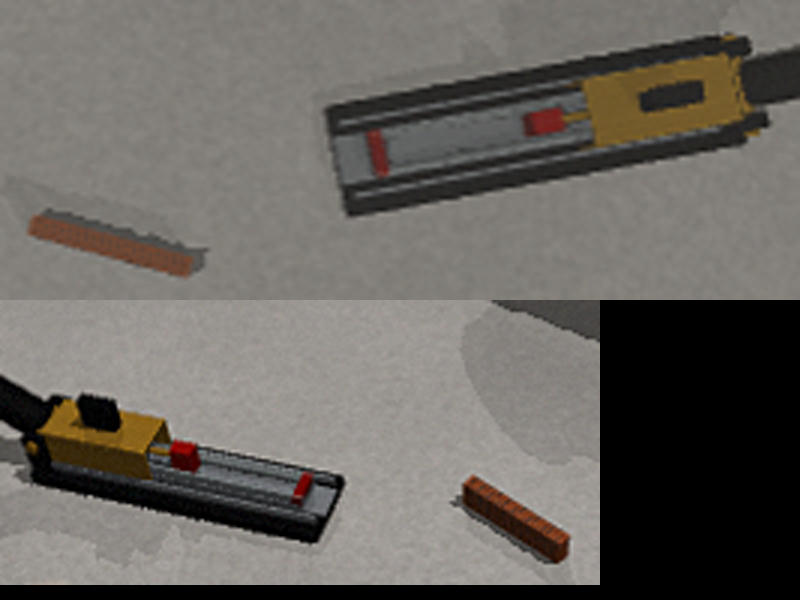

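The crop shows the channel with red stop (376,152), follower (543,121), fin (671,95), and strip corners (36,213),(28,235),(193,256),(187,277).

```bash
python3 - <<'E'
from h import *
T=lambda P:[(254+(u+.5)/4-.5,200+(v+.5)/4-.5) for u,v in P]
S=lambda P:[(115+(u+.5)/3-.5,95+(v-300+.5)/3-.5) for u,v in P]
f=lambda n,a:print(n,np.round(a*1000,1).tolist())
f("strip top",ray("top",T([(36,213),(28,235),(193,256),(187,277)]),.024))
f("strip scn top L,R mids",ray("scene",S([(467,483),(564,546)]),.024))
f("base front corners top",ray("top",T([(326,106),(348,216)]),.012))
f("base rear",ray("top",T([(748,36),(768,120)]),.012))
f("base front far scn",ray("scene",S([(343,477),(318,532)]),.012))
f("fin ctr top",ray("top",T([(671,95)]),.0775)); 
f("fin scn top mid",ray("scene",S([(98,398)]),.0775))
f("stop ctr top",ray("top",T([(370,152),(384,152)]),.028)); f("foll front top",ray("top",T([(527,124)]),.0435))
f("chan walls front",ray("top",T([(340,130),(350,185)]),.028))
for n,P in dict(mug=(370,142),jar=(324,137),pot=(150,238),bags=(240,157)).items(): f(n,ray("top",[P],.0))
# yaw estimates
for a,b in ((((36,213)),(193,256)),((326,106),(748,36)),((348,216),(768,120))):
    p=ray("top",T([a,b]),.02); d=p[0]-p[1]; print(np.degrees(np.arctan2(d[1],d[0])),np.linalg.norm(d))
E
```

```text
strip top [[510.2, 239.7, 24.0], [497.1, 244.5, 24.0], [484.1, 145.1, 24.0], [471.6, 148.9, 24.0]]
strip scn top L,R mids [[483.3, 144.8, 24.0], [511.4, 241.9, 24.0]]
base front corners top [[575.8, 60.3, 12.0], [508.0, 48.6, 12.0]]
base rear [[619.0, -204.8, 12.0], [566.4, -213.6, 12.0]]
base front far scn [[511.6, 44.5, 12.0], [573.5, 56.6, 12.0]]
fin ctr top [[575.1, -130.0, 77.5]]
fin scn top mid [[574.4, -137.4, 77.5]]
stop ctr top [[546.1, 36.8, 28.0], [546.0, 28.3, 28.0]]
foll front top [[561.5, -55.2, 43.5]]
chan walls front [[559.5, 54.7, 28.0], [526.1, 49.6, 28.0]]
mug [[795.8, -38.0, 0.0]]
jar [[809.3, 81.2, 0.0]]
pot [[549.2, 518.2, 0.0]]
bags [[755.8, 298.5, 0.0]]
74.55236858941143 0.09858989995995472
99.26810577878463 0.26649735621688636
102.54891060277996 0.26654534154068654
```

```bash
cat >> h.py <<'E'
SY=100.0; SO=np.array([.5566,-.0302])
def st(x,y=0,z=0):
    a=np.radians(SY); return np.array([SO[0]+x*np.cos(a)-y*np.sin(a),SO[1]+x*np.sin(a)+y*np.cos(a),z])
def tost(p):
    a=np.radians(SY); d=np.array(p[:2])-SO; return np.array([d[0]*np.cos(a)+d[1]*np.sin(a),-d[0]*np.sin(a)+d[1]*np.cos(a)])
def go(P,yaw):
    "tool-axis shift (mm) and spin (deg) from the measured pose to world P, tool yaw (deg)"
    from scipy.spatial.transform import Rotation as Q
    o=get_obs(); R=Q.from_euler('xyz',o['eef_rot']).as_matrix()
    s=R.T@(np.array(P)-o['ee_pos']); y=np.degrees(o['eef_rot'][2])
    print("t",round(o['time_s'],2),"pos",np.round(np.array(o['ee_pos'])*1000,1),"st",np.round(tost(o['ee_pos'])*1000,1),"rot",np.round(np.degrees(o['eef_rot']),2),"F",np.round(o['force'],1),"w",round(o['grip_width']*1000,1))
    print("shift mm",np.round(s*1000,1),"spin",round((y-yaw+180)%360-180,2))
E
python3 - <<'E'
from h import *
go([.493,.1945,.11],-15.4)
from scipy.optimize import least_squares
r=least_squares(lambda P:np.r_[proj("top",P)[0]-[492,211],proj("scene",P)[0]-[88,112]],[.6,-.25,.1])
print(r.x,r.cost,tost(r.x))
E
```

```text
t 0.1 pos [141.2 531.3 224. ] st [625.1 311.5] rot [-9.000e+01  6.000e-02  7.511e+01] F [ 0.  -0.1  0.4] w 94.2
shift mm [-235.   114.2 -426.5] spin 90.51
[ 0.60227117 -0.28952413  0.08970679] 0.0067717561777496695 [-2.63315129e-01  5.38362237e-05]
```

```bash
python3 -m handwheel '[{"fingers":0,"x":-0.024,"y":0.011,"z":-0.043,"spin":8.5},{"fingers":0,"x":-0.048,"y":0.022,"z":-0.086,"spin":17},{"fingers":0,"x":-0.072,"y":0.033,"z":-0.129,"spin":25.5},{"fingers":0,"x":-0.096,"y":0.044,"z":-0.172,"spin":34},{"fingers":0,"x":-0.12,"y":0.055,"z":-0.215,"spin":42.5},{"fingers":0,"x":-0.144,"y":0.066,"z":-0.258,"spin":51},{"fingers":0,"x":-0.168,"y":0.077,"z":-0.301,"spin":59.5},{"fingers":0,"x":-0.192,"y":0.088,"z":-0.344,"spin":68},{"fingers":0,"x":-0.216,"y":0.099,"z":-0.387,"spin":76.5},{"fingers":0,"x":-0.235,"y":0.11,"z":-0.4265,"spin":85}]' 30
python3 -c "
from h import *
go([.493,.1945,.11],-15.4)"
```

```text
time_s: 1.1
ee_pos: [0.4942, 0.193, 0.114]
eef_rot: [-1.571, 0.0, -0.179]
force: [0.5, 0.5, 1.7]
grip_width: 0.0469
t 1.1 pos [494.2 193.  114. ] st [230.7  22.7] rot [-90.     0.   -10.25] F [0.5 0.5 1.7] w 46.9
shift mm [-1.4  4.   1.2] spin 5.15
```

```bash
python3 -m handwheel '[{"fingers":0,"x":-0.0014,"y":0.02,"z":0.001,"spin":5.1},{"fingers":0,"x":-0.0014,"y":0.04,"z":0.001,"spin":5.1},{"fingers":0,"x":-0.0014,"y":0.06,"z":0.001,"spin":5.1},{"fingers":0,"x":-0.0014,"y":0.075,"z":0.001,"spin":5.1},{"fingers":0,"x":-0.0014,"y":0.085,"z":0.001,"spin":5.1},{"fingers":0,"x":-0.0014,"y":0.085,"z":0.001,"spin":5.1},{"fingers":-0.5,"x":-0.0014,"y":0.085,"z":0.001,"spin":5.1},{"fingers":-1,"x":-0.0014,"y":0.085,"z":0.001,"spin":5.1},{"fingers":-1,"x":-0.0014,"y":0.085,"z":0.001,"spin":5.1},{"fingers":-1,"x":-0.0014,"y":0.085,"z":0.001,"spin":5.1}]' 30
python3 - <<'E'
from h import *
go(st(.02,0,.11),10)
p,d=cams.camera("scene"); q,_=cams.camera("top")
o=np.vstack([cv2.resize(p[100:230,200:400],None,fx=3,fy=3)[:300],cv2.resize(q[190:290,200:400],None,fx=3,fy=3)])
cv2.imwrite("pics/g.png",o[:,:,::-1])
E
```

```text
time_s: 2.1
ee_pos: [0.4921, 0.1962, 0.0299]
eef_rot: [-1.57, -0.001, -0.262]
force: [0.4, -0.1, 0.2]
grip_width: 0.0182
t 2.1 pos [492.1 196.2  29.9] st [234.1  24.2] rot [-8.998e+01 -4.000e-02 -1.498e+01] F [ 0.4 -0.1  0.2] w 18.2
shift mm [ 112.4  -80.1 -183.8] spin -24.98
```

View pics/g.png

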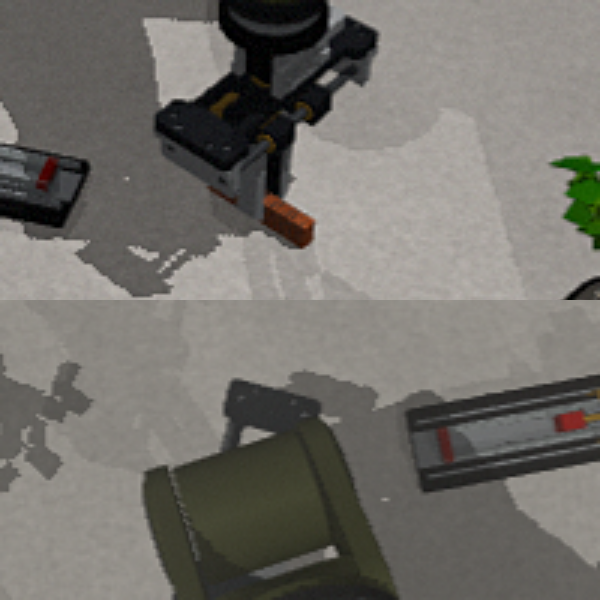

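The fingers straddle the strip about its middle (scene crop 260,210), still closing.

```bash
python3 -m handwheel '[{"fingers":-1},{"fingers":-1},{"fingers":-1},{"fingers":-1,"y":-0.015},{"fingers":-1,"y":-0.04},{"fingers":-1,"y":-0.065},{"fingers":-1,"y":-0.08},{"fingers":-1,"y":-0.08},{"fingers":-1,"y":-0.08},{"fingers":-1,"y":-0.08}]' 30
python3 - <<'E'
from h import *
go(st(.03,0,.11),10)
E
```

```text
t 2.2 pos [492.1 196.1  29.8] st [234.1  24.3] rot [-8.998e+01 -3.000e-02 -1.499e+01] F [-0.8 -0.7  2.6] w 12.4
shift mm [ 108.2  -80.2 -174.7] spin -24.99validation failed for argument at $[0]...
```

```bash
python3 -m handwheel '[{"fingers":-1,"x":0,"y":0,"z":0,"spin":0},{"fingers":-1,"x":0,"y":0,"z":0,"spin":0},{"fingers":-1,"x":0,"y":-0.015,"z":0,"spin":0},{"fingers":-1,"x":0,"y":-0.04,"z":0,"spin":0},{"fingers":-1,"x":0,"y":-0.065,"z":0,"spin":0},{"fingers":-1,"x":0.02,"y":-0.08,"z":-0.03,"spin":-5},{"fingers":-1,"x":0.04,"y":-0.08,"z":-0.065,"spin":-10},{"fingers":-1,"x":0.065,"y":-0.08,"z":-0.105,"spin":-15},{"fingers":-1,"x":0.09,"y":-0.08,"z":-0.145,"spin":-20},{"fingers":-1,"x":0.108,"y":-0.08,"z":-0.1747,"spin":-25}]' 30
python3 - <<'E'
from h import *
go(st(.03,0,.11),10)
for n,(u,v,w,h) in dict(scene=(140,90,200,130),top=(290,150,200,130)).items():
    p,d=cams.camera(n); cv2.imwrite(f"pics/{n}2.png",p[:,:,::-1])
a=cv2.imread("pics/scene2.png"); crop(a,120,80,200,140,4,"pics/s2.png")
E
```

```text
time_s: 3.2
ee_pos: [0.5513, -0.0031, 0.1093]
eef_rot: [-1.571, 0.0, 0.177]
force: [0.3, 0.2, -1.1]
grip_width: 0.0126
t 3.2 pos [551.3  -3.1 109.3] st [27.6  0.5] rot [-9.001e+01  1.000e-02  1.016e+01] F [ 0.3  0.2 -1.1] w 12.6
shift mm [ 0.5 -0.7  2.4] spin 0.16
```

View pics/s2.png

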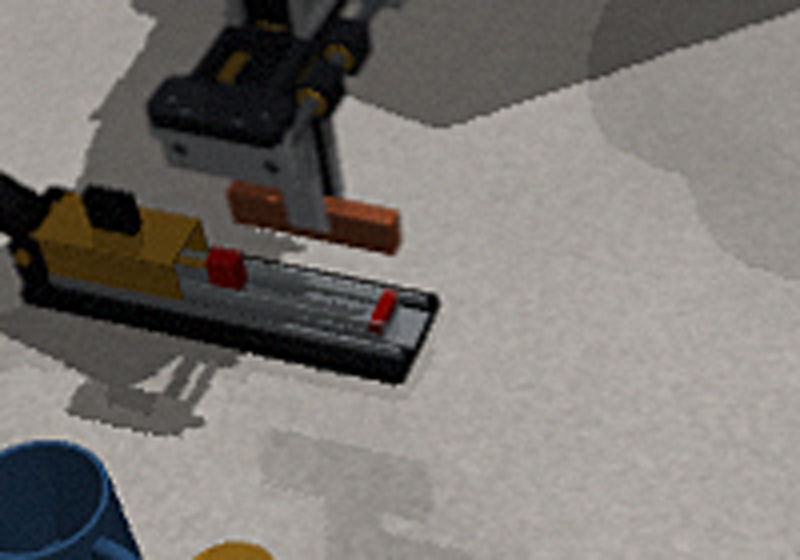

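The strip is held level and straight above the channel; follower (227,268) and stop (383,311) are clear. I'll zoom in for lateral alignment.

```bash
python3 - <<'E'
from h import *
a=cv2.imread("pics/scene2.png"); b=cv2.imread("pics/top0.png")
A=cv2.resize(a[125:179,190:235],None,fx=10,fy=10,interpolation=cv2.INTER_CUBIC)
B=cv2.resize(b[220:258,333:368],None,fx=10,fy=10,interpolation=cv2.INTER_CUBIC)
o=np.zeros((540,800,3),np.uint8);o[:,:450]=A;o[:380,450:]=B
cv2.imwrite("pics/z2.png",np.clip(o*1.5,0,255).astype(np.uint8))
x,y=tost(get_obs()['ee_pos']); zb=get_obs()['ee_pos'][2]-.0298
f=lambda P:print(np.round((proj("scene",P)-[190,125]+.5)*10-.5,1).tolist())
f([st(x+.05,-.0065,zb),st(x+.05,-.0065,zb+.024),st(x+.05,.0065,zb+.024),st(x+.02,-.0065,zb),st(x+.02,-.0065,zb+.024)])
print("stop top: inner ends, base front corners")
f([st(.06,-.008,.028),st(.06,.008,.028),st(.084,-.035,.012),st(.084,.035,.012),st(.04,-.035,.012),st(.04,.035,.012)])
g=lambda P:print(np.round((proj("top",P)-[333,220]+.5)*10-.5+[450,0],1).tolist())
g([st(.06,-.008,.028),st(.06,.008,.028),st(.084,-.035,.012),st(.084,.035,.012)])
E
```

```text
[[296.2, 193.5], [285.6, 115.9], [305.7, 77.8], [173.6, 168.3], [160.5, 90.6]]
stop top: inner ends, base front corners
[[250.6, 339.6], [274.0, 293.5], [312.2, 485.5], [409.5, 283.1], [139.6, 447.8], [243.5, 248.4]]
[[611.6, 147.7], [625.2, 212.6], [482.5, 62.8], [539.7, 342.7]]
```

View pics/z2.png

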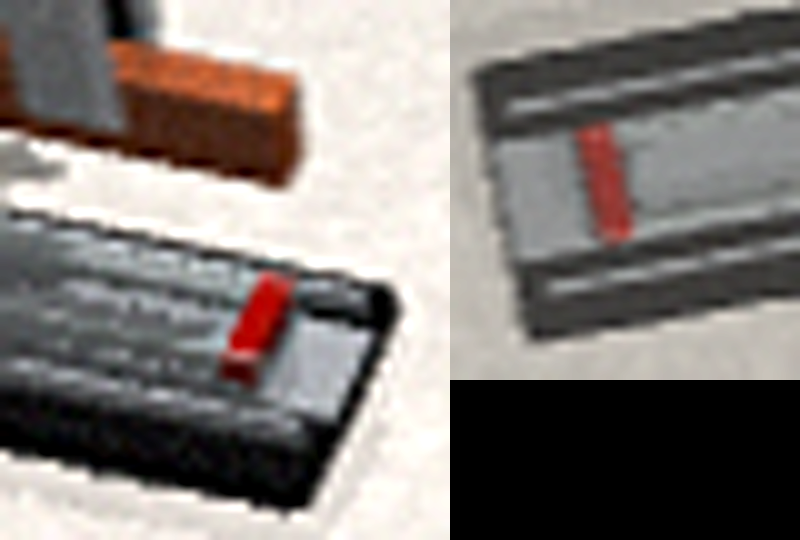

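```bash
python3 -c "
from h import *
go(st(.036,-.0005,.0605),10)"
```

```text
t 3.3 pos [551.6  -4.2 109.1] st [26.5  0.4] rot [-9.002e+01  1.000e-02  9.970e+00] F [-0.3  0.9 -0.3] w 12.7
shift mm [ 0.9 48.6  9.5] spin -0.03
```

```bash
python3 -m handwheel '[{"fingers":-1,"x":0.0009,"y":0,"z":0.005,"spin":0},{"fingers":-1,"x":0.0009,"y":0.005,"z":0.0095,"spin":0},{"fingers":-1,"x":0.0009,"y":0.015,"z":0.0095,"spin":0},{"fingers":-1,"x":0.0009,"y":0.025,"z":0.0095,"spin":0},{"fingers":-1,"x":0.0009,"y":0.035,"z":0.0095,"spin":0},{"fingers":-1,"x":0.0009,"y":0.042,"z":0.0095,"spin":0},{"fingers":-1,"x":0.0009,"y":0.047,"z":0.0095,"spin":0},{"fingers":-1,"x":0.0009,"y":0.0486,"z":0.0095,"spin":0},{"fingers":-1,"x":0.0009,"y":0.0486,"z":0.0095,"spin":0},{"fingers":-1,"x":0.0009,"y":0.0486,"z":0.0095,"spin":0}]' 30
python3 - <<'E'
from h import *
for i in range(3): go(st(.026,-.0005,.0605),10); cams.camera("top") if i<2 else 0
p,d=cams.camera("scene"); cv2.imwrite("pics/scene3.png",p[:,:,::-1]); crop(p[:,:,::-1],155,100,80,80,7,"pics/z3.png")
E
```

```text
time_s: 4.3
ee_pos: [0.5505, 0.0088, 0.0612]
eef_rot: [-1.571, -0.001, 0.175]
force: [-0.2, -0.4, -1.3]
grip_width: 0.0126
t 4.3 pos [550.5   8.8  61.2] st [39.5 -0.8] rot [-9.001e+01 -3.000e-02  1.001e+01] F [-0.2 -0.4 -1.3] w 12.6
shift mm [ -0.3   0.7 -13.5] spin 0.01
t 4.35 pos [550.5   8.9  61.2] st [39.5 -0.8] rot [-9.001e+01 -4.000e-02  1.001e+01] F [ 0.3 -1.2 -1.5] w 12.6
shift mm [ -0.3   0.7 -13.5] spin 0.01
t 4.4 pos [550.5   8.9  61.2] st [39.5 -0.8] rot [-9.001e+01 -4.000e-02  1.001e+01] F [ 0.3  0.2 -0.4] w 12.6
shift mm [ -0.3   0.7 -13.5] spin 0.01
```

View pics/z3.png

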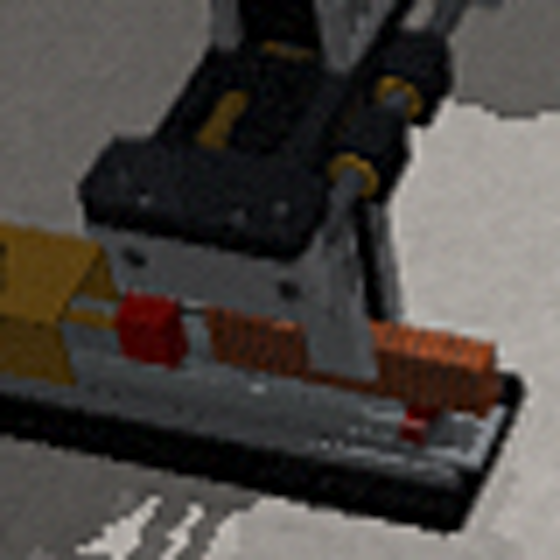

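Strip sits just above the stop, roughly 7 mm ahead of the follower (gap at 187–208 px, row 335). Feel backwards.

```bash
python3 -m handwheel '[{"fingers":-1,"x":0,"y":0,"z":-0.001,"spin":0},{"fingers":-1,"x":0,"y":0,"z":-0.002,"spin":0},{"fingers":-1,"x":0,"y":0,"z":-0.003,"spin":0},{"fingers":-1,"x":0,"y":0,"z":-0.004,"spin":0},{"fingers":-1,"x":0,"y":0,"z":-0.005,"spin":0},{"fingers":-1,"x":0,"y":0,"z":-0.005,"spin":0},{"fingers":-1,"x":0,"y":0,"z":-0.005,"spin":0},{"fingers":-1,"x":0,"y":0,"z":-0.005,"spin":0},{"fingers":-1,"x":0,"y":0,"z":-0.005,"spin":0},{"fingers":-1,"x":0,"y":0,"z":-0.005,"spin":0}]' 30
cat >> h.py <<'E'
def feel(n=4):
    "mean stapler-frame force, pose"
    F=[]
    for i in range(n): cams.camera("top"); F.append(get_obs()['force'])
    F=np.mean(F,0); a=np.radians(SY); o=get_obs()
    print("Fst",np.round([F[0]*np.cos(a)+F[1]*np.sin(a),-F[0]*np.sin(a)+F[1]*np.cos(a),F[2]],1),"st",np.round(tost(o['ee_pos'])*1000,2),"z",np.round(o['ee_pos'][2]*1000,2),"t",round(o['time_s'],2),"w",round(o['grip_width']*1000,1),"M",np.round(o['moment'],2))
E
python3 -c "
from h import *
feel()"
```

```text
time_s: 5.45
ee_pos: [0.5511, 0.004, 0.0609]
eef_rot: [-1.571, 0.0, 0.175]
force: [-0.0, -0.5, -1.0]
grip_width: 0.013
Fst [ 0.   0.2 -0.9] st [34.63 -0.58] z 60.85 t 5.65 w 12.9 M [-0.06  0.07  0.03]
```

```bash
python3 -m handwheel '[{"fingers":-1,"x":0,"y":0,"z":-0.001,"spin":0},{"fingers":-1,"x":0,"y":0,"z":-0.002,"spin":0},{"fingers":-1,"x":0,"y":0,"z":-0.003,"spin":0},{"fingers":-1,"x":0,"y":0,"z":-0.003,"spin":0},{"fingers":-1,"x":0,"y":0,"z":-0.003,"spin":0},{"fingers":-1,"x":0,"y":0,"z":-0.003,"spin":0},{"fingers":-1,"x":0,"y":0,"z":-0.003,"spin":0},{"fingers":-1,"x":0,"y":0,"z":-0.003,"spin":0},{"fingers":-1,"x":0,"y":0,"z":-0.003,"spin":0},{"fingers":-1,"x":0,"y":0,"z":-0.003,"spin":0}]' 30
python3 -c "
from h import *
feel()"
```

```text
time_s: 6.65
ee_pos: [0.5517, 0.001, 0.0608]
eef_rot: [-1.571, 0.0, 0.175]
force: [-0.7, -0.1, -1.7]
grip_width: 0.0126
Fst [-0.4  0.  -0.6] st [31.62 -0.58] z 60.84 t 6.85 w 12.5 M [-0.06  0.03 -0.  ]
```

```bash
python3 -m handwheel '[{"fingers":-1,"x":0,"y":0,"z":-0.001,"spin":0},{"fingers":-1,"x":0,"y":0,"z":-0.002,"spin":0},{"fingers":-1,"x":0,"y":0,"z":-0.002,"spin":0},{"fingers":-1,"x":0,"y":0,"z":-0.002,"spin":0},{"fingers":-1,"x":0,"y":0,"z":-0.002,"spin":0},{"fingers":-1,"x":0,"y":0,"z":-0.002,"spin":0},{"fingers":-1,"x":0,"y":0,"z":-0.002,"spin":0},{"fingers":-1,"x":0,"y":0,"z":-0.002,"spin":0},{"fingers":-1,"x":0,"y":0,"z":-0.002,"spin":0},{"fingers":-1,"x":0,"y":0,"z":-0.002,"spin":0}]' 30 >/dev/null
python3 -c "
from h import *
feel()"
python3 -m handwheel '[{"fingers":-1,"x":0,"y":0,"z":-0.001,"spin":0},{"fingers":-1,"x":0,"y":0,"z":-0.002,"spin":0},{"fingers":-1,"x":0,"y":0,"z":-0.002,"spin":0},{"fingers":-1,"x":0,"y":0,"z":-0.002,"spin":0},{"fingers":-1,"x":0,"y":0,"z":-0.002,"spin":0},{"fingers":-1,"x":0,"y":0,"z":-0.002,"spin":0},{"fingers":-1,"x":0,"y":0,"z":-0.002,"spin":0},{"fingers":-1,"x":0,"y":0,"z":-0.002,"spin":0},{"fingers":-1,"x":0,"y":0,"z":-0.002,"spin":0},{"fingers":-1,"x":0,"y":0,"z":-0.002,"spin":0}]' 30 >/dev/null
python3 -c "
from h import *
feel()"
```

```text
Fst [ 0.1 -0.3 -1.1] st [29.62 -0.56] z 60.84 t 8.05 w 12.7 M [-0.09  0.01 -0.  ]
Fst [ 0.4  0.1 -0.9] st [27.63 -0.59] z 60.85 t 9.25 w 12.8 M [-0.07  0.06  0.01]
```

```bash
python3 -m handwheel '[{"fingers":-1,"x":0,"y":0,"z":-0.001,"spin":0},{"fingers":-1,"x":0,"y":0,"z":-0.0015,"spin":0},{"fingers":-1,"x":0,"y":0,"z":-0.0015,"spin":0},{"fingers":-1,"x":0,"y":0,"z":-0.0015,"spin":0},{"fingers":-1,"x":0,"y":0,"z":-0.0015,"spin":0},{"fingers":-1,"x":0,"y":0,"z":-0.0015,"spin":0},{"fingers":-1,"x":0,"y":0,"z":-0.0015,"spin":0},{"fingers":-1,"x":0,"y":0,"z":-0.0015,"spin":0},{"fingers":-1,"x":0,"y":0,"z":-0.0015,"spin":0},{"fingers":-1,"x":0,"y":0,"z":-0.0015,"spin":0}]' 30 >/dev/null
python3 -c "
from h import *
feel()"
python3 -m handwheel '[{"fingers":-1,"x":0,"y":0,"z":-0.001,"spin":0},{"fingers":-1,"x":0,"y":0,"z":-0.0015,"spin":0},{"fingers":-1,"x":0,"y":0,"z":-0.0015,"spin":0},{"fingers":-1,"x":0,"y":0,"z":-0.0015,"spin":0},{"fingers":-1,"x":0,"y":0,"z":-0.0015,"spin":0},{"fingers":-1,"x":0,"y":0,"z":-0.0015,"spin":0},{"fingers":-1,"x":0,"y":0,"z":-0.0015,"spin":0},{"fingers":-1,"x":0,"y":0,"z":-0.0015,"spin":0},{"fingers":-1,"x":0,"y":0,"z":-0.0015,"spin":0},{"fingers":-1,"x":0,"y":0,"z":-0.0015,"spin":0}]' 30 >/dev/null
python3 -c "
from h import *
feel()"
```

```text
Fst [-0.2  0.5 -0.6] st [26.14 -0.59] z 60.84 t 10.45 w 12.7 M [-0.08  0.09 -0.  ]
Fst [-0.   0.5 -1. ] st [24.6  -0.57] z 60.85 t 11.65 w 12.4 M [-0.06  0.02  0.05]
```

```bash
python3 -m handwheel '[{"fingers":-1,"x":0,"y":0,"z":-0.001,"spin":0},{"fingers":-1,"x":0,"y":0,"z":-0.0015,"spin":0},{"fingers":-1,"x":0,"y":0,"z":-0.0015,"spin":0},{"fingers":-1,"x":0,"y":0,"z":-0.0015,"spin":0},{"fingers":-1,"x":0,"y":0,"z":-0.0015,"spin":0},{"fingers":-1,"x":0,"y":0,"z":-0.0015,"spin":0},{"fingers":-1,"x":0,"y":0,"z":-0.0015,"spin":0},{"fingers":-1,"x":0,"y":0,"z":-0.0015,"spin":0},{"fingers":-1,"x":0,"y":0,"z":-0.0015,"spin":0},{"fingers":-1,"x":0,"y":0,"z":-0.0015,"spin":0}]' 30 >/dev/null
python3 -c "
from h import *
feel()"
python3 -m handwheel '[{"fingers":-1,"x":0,"y":0,"z":-0.001,"spin":0},{"fingers":-1,"x":0,"y":0,"z":-0.0015,"spin":0},{"fingers":-1,"x":0,"y":0,"z":-0.0015,"spin":0},{"fingers":-1,"x":0,"y":0,"z":-0.0015,"spin":0},{"fingers":-1,"x":0,"y":0,"z":-0.0015,"spin":0},{"fingers":-1,"x":0,"y":0,"z":-0.0015,"spin":0},{"fingers":-1,"x":0,"y":0,"z":-0.0015,"spin":0},{"fingers":-1,"x":0,"y":0,"z":-0.0015,"spin":0},{"fingers":-1,"x":0,"y":0,"z":-0.0015,"spin":0},{"fingers":-1,"x":0,"y":0,"z":-0.0015,"spin":0}]' 30 >/dev/null
python3 -c "
from h import *
feel()"
```

```text
Fst [ 0.3  0.1 -0.8] st [23.1 -0.6] z 60.85 t 12.85 w 12.9 M [-0.11  0.11  0.01]
Fst [ 2.8  0.1 -0.1] st [21.6  -0.58] z 60.84 t 14.05 w 12.5 M [ 0.39  0.11 -0.02]
```

```bash
python3 -m handwheel '[{"fingers":-1,"x":0,"y":0,"z":-0.0015,"spin":0},{"fingers":-1,"x":0,"y":0,"z":-0.003,"spin":0},{"fingers":-1,"x":0,"y":0,"z":-0.0045,"spin":0},{"fingers":-1,"x":0,"y":0,"z":-0.006,"spin":0},{"fingers":-1,"x":0,"y":0,"z":-0.0075,"spin":0},{"fingers":-1,"x":0,"y":0,"z":-0.009,"spin":0},{"fingers":-1,"x":0,"y":0,"z":-0.0105,"spin":0},{"fingers":-1,"x":0,"y":0,"z":-0.012,"spin":0},{"fingers":-1,"x":0,"y":0,"z":-0.013,"spin":0},{"fingers":-1,"x":0,"y":0,"z":-0.013,"spin":0}]' 40 
python3 - <<'E'
from h import *
feel()
p,d=cams.camera("scene"); cv2.imwrite("pics/scene4.png",p[:,:,::-1]); crop(p[:,:,::-1],155,100,80,80,7,"pics/z4.png")
E
```

```text
time_s: 15.05
ee_pos: [0.5557, -0.0217, 0.0609]
eef_rot: [-1.571, -0.0, 0.175]
force: [-0.7, 4.7, -0.9]
grip_width: 0.0124
Fst [ 4.8  0.2 -0.4] st [ 8.69 -0.57] z 60.84 t 15.25 w 12.6 M [0.95 0.18 0.09]
```

View pics/z4.png

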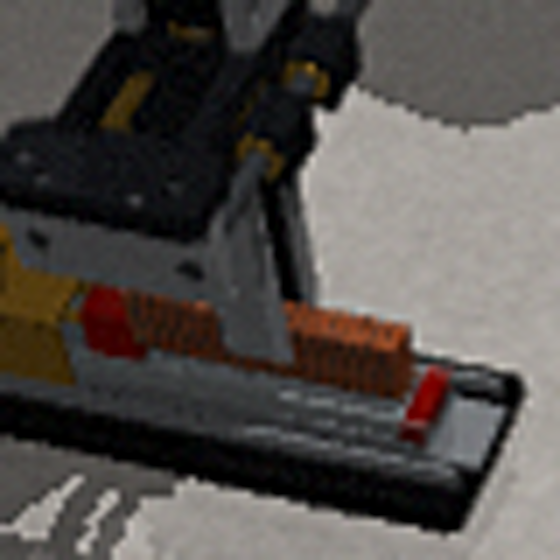

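The strip end (410,365) now lies just behind the stop (420,405), tail on the follower (140,325). Lower by stages.

```bash
python3 -m handwheel '[{"fingers":-1,"x":0,"y":0.001,"z":0,"spin":0},{"fingers":-1,"x":0,"y":0.002,"z":0,"spin":0},{"fingers":-1,"x":0,"y":0.003,"z":0,"spin":0},{"fingers":-1,"x":0,"y":0.004,"z":0,"spin":0},{"fingers":-1,"x":0,"y":0.0045,"z":0,"spin":0},{"fingers":-1,"x":0,"y":0.0045,"z":0,"spin":0},{"fingers":-1,"x":0,"y":0.0045,"z":0,"spin":0},{"fingers":-1,"x":0,"y":0.0045,"z":0,"spin":0},{"fingers":-1,"x":0,"y":0.0045,"z":0,"spin":0},{"fingers":-1,"x":0,"y":0.0045,"z":0,"spin":0}]' 40 >/dev/null
python3 -c "
from h import *
feel()"
python3 -m handwheel '[{"fingers":-1,"x":0,"y":0.0005,"z":0,"spin":0},{"fingers":-1,"x":0,"y":0.001,"z":0,"spin":0},{"fingers":-1,"x":0,"y":0.0015,"z":0,"spin":0},{"fingers":-1,"x":0,"y":0.0015,"z":0,"spin":0},{"fingers":-1,"x":0,"y":0.0015,"z":0,"spin":0},{"fingers":-1,"x":0,"y":0.0015,"z":0,"spin":0},{"fingers":-1,"x":0,"y":0.0015,"z":0,"spin":0},{"fingers":-1,"x":0,"y":0.0015,"z":0,"spin":0},{"fingers":-1,"x":0,"y":0.0015,"z":0,"spin":0},{"fingers":-1,"x":0,"y":0.0015,"z":0,"spin":0}]' 40 >/dev/null
python3 -c "
from h import *
feel()"
```

```text
Fst [5.2 0.4 1.9] st [ 8.64 -0.75] z 56.6 t 16.5 w 12.6 M [0.79 0.21 0.04]
Fst [5.4 0.  1.8] st [ 8.62 -0.77] z 55.12 t 17.7 w 12.8 M [ 0.83  0.24 -0.  ]
```

```bash
python3 -m handwheel '[{"fingers":-1,"x":0,"y":0.0005,"z":0,"spin":0},{"fingers":-1,"x":0,"y":0.001,"z":0,"spin":0},{"fingers":-1,"x":0,"y":0.0015,"z":0,"spin":0},{"fingers":-1,"x":0,"y":0.002,"z":0,"spin":0},{"fingers":-1,"x":0,"y":0.0025,"z":0,"spin":0},{"fingers":-1,"x":0,"y":0.0025,"z":0,"spin":0},{"fingers":-1,"x":0,"y":0.0025,"z":0,"spin":0},{"fingers":-1,"x":0,"y":0.0025,"z":0,"spin":0},{"fingers":-1,"x":0,"y":0.0025,"z":0,"spin":0},{"fingers":-1,"x":0,"y":0.0025,"z":0,"spin":0}]' 40 >/dev/null
python3 -c "
from h import *
feel()"
python3 -m handwheel '[{"fingers":-1,"x":0,"y":0.0005,"z":0,"spin":0},{"fingers":-1,"x":0,"y":0.001,"z":0,"spin":0},{"fingers":-1,"x":0,"y":0.0015,"z":0,"spin":0},{"fingers":-1,"x":0,"y":0.002,"z":0,"spin":0},{"fingers":-1,"x":0,"y":0.002,"z":0,"spin":0},{"fingers":-1,"x":0,"y":0.002,"z":0,"spin":0},{"fingers":-1,"x":0,"y":0.002,"z":0,"spin":0},{"fingers":-1,"x":0,"y":0.002,"z":0,"spin":0},{"fingers":-1,"x":0,"y":0.002,"z":0,"spin":0},{"fingers":-1,"x":0,"y":0.002,"z":0,"spin":0}]' 40 >/dev/null
python3 -c "
from h import *
feel()"
```

```text
Fst [5.1 0.4 1.9] st [ 8.63 -0.78] z 52.62 t 18.9 w 12.7 M [0.84 0.19 0.  ]
Fst [5.  0.2 2.3] st [ 8.61 -0.78] z 50.62 t 20.1 w 12.5 M [0.83 0.18 0.06]
```

```bash
python3 -m handwheel '[{"fingers":-1,"x":0,"y":0.0003,"z":0,"spin":0},{"fingers":-1,"x":0,"y":0.0006,"z":0,"spin":0},{"fingers":-1,"x":0,"y":0.0006,"z":0,"spin":0},{"fingers":-1,"x":0,"y":0.0006,"z":0,"spin":0},{"fingers":-1,"x":0,"y":0.0006,"z":0,"spin":0},{"fingers":-1,"x":0,"y":0.0006,"z":0,"spin":0},{"fingers":-1,"x":0,"y":0.0006,"z":0,"spin":0},{"fingers":-1,"x":0,"y":0.0006,"z":0,"spin":0},{"fingers":-1,"x":0,"y":0.0006,"z":0,"spin":0},{"fingers":-1,"x":0,"y":0.0006,"z":0,"spin":0}]' 40 >/dev/null
python3 -c "
from h import *
feel()"
python3 -m handwheel '[{"fingers":-1,"x":0,"y":0.0003,"z":0,"spin":0},{"fingers":-1,"x":0,"y":0.0003,"z":0,"spin":0},{"fingers":-1,"x":0,"y":0.0003,"z":0,"spin":0},{"fingers":-1,"x":0,"y":0.0003,"z":0,"spin":0},{"fingers":-1,"x":0,"y":0.0003,"z":0,"spin":0},{"fingers":-1,"x":0,"y":0.0003,"z":0,"spin":0},{"fingers":-1,"x":0,"y":0.0003,"z":0,"spin":0},{"fingers":-1,"x":0,"y":0.0003,"z":0,"spin":0},{"fingers":-1,"x":0,"y":0.0003,"z":0,"spin":0},{"fingers":-1,"x":0,"y":0.0003,"z":0,"spin":0}]' 40 >/dev/null
python3 -c "
from h import *
feel()"
```

```text
Fst [ 5.5 -0.   1.9] st [ 8.61 -0.79] z 50.03 t 21.3 w 12.3 M [ 0.82  0.18 -0.05]
Fst [4.7 0.7 5.6] st [ 8.56 -0.83] z 49.77 t 22.5 w 12.8 M [0.76 0.23 0.06]
```

Floor reached (Fz up to 5.6 N at z 49.8, as predicted). Ease forward to the stop.

```bash
python3 -m handwheel '[{"fingers":-1,"x":0,"y":0,"z":0.0002,"spin":0},{"fingers":-1,"x":0,"y":0,"z":0.0004,"spin":0},{"fingers":-1,"x":0,"y":0,"z":0.0006,"spin":0},{"fingers":-1,"x":0,"y":0,"z":0.0008,"spin":0},{"fingers":-1,"x":0,"y":0,"z":0.001,"spin":0},{"fingers":-1,"x":0,"y":0,"z":0.001,"spin":0},{"fingers":-1,"x":0,"y":0,"z":0.001,"spin":0},{"fingers":-1,"x":0,"y":0,"z":0.001,"spin":0},{"fingers":-1,"x":0,"y":0,"z":0.001,"spin":0},{"fingers":-1,"x":0,"y":0,"z":0.001,"spin":0}]' 40 >/dev/null
python3 -c "
from h import *
feel()"
python3 -m handwheel '[{"fingers":-1,"x":0,"y":0,"z":0.0002,"spin":0},{"fingers":-1,"x":0,"y":0,"z":0.0004,"spin":0},{"fingers":-1,"x":0,"y":0,"z":0.0004,"spin":0},{"fingers":-1,"x":0,"y":0,"z":0.0004,"spin":0},{"fingers":-1,"x":0,"y":0,"z":0.0004,"spin":0},{"fingers":-1,"x":0,"y":0,"z":0.0004,"spin":0},{"fingers":-1,"x":0,"y":0,"z":0.0004,"spin":0},{"fingers":-1,"x":0,"y":0,"z":0.0004,"spin":0},{"fingers":-1,"x":0,"y":0,"z":0.0004,"spin":0},{"fingers":-1,"x":0,"y":0,"z":0.0004,"spin":0}]' 40 >/dev/null
python3 -c "
from h import *
feel()"
```

```text
Fst [3.4 0.6 4.9] st [ 9.34 -0.83] z 49.76 t 23.7 w 12.3 M [ 0.46  0.19 -0.1 ]
Fst [ 3.1 -0.2  4.9] st [ 9.74 -0.83] z 49.78 t 24.9 w 12.5 M [ 0.51  0.12 -0.  ]
```

```bash
python3 -m handwheel '[{"fingers":-1,"x":0,"y":0,"z":0.0002,"spin":0},{"fingers":-1,"x":0,"y":0,"z":0.0004,"spin":0},{"fingers":-1,"x":0,"y":0,"z":0.0004,"spin":0},{"fingers":-1,"x":0,"y":0,"z":0.0004,"spin":0},{"fingers":-1,"x":0,"y":0,"z":0.0004,"spin":0},{"fingers":-1,"x":0,"y":0,"z":0.0004,"spin":0},{"fingers":-1,"x":0,"y":0,"z":0.0004,"spin":0},{"fingers":-1,"x":0,"y":0,"z":0.0004,"spin":0},{"fingers":-1,"x":0,"y":0,"z":0.0004,"spin":0},{"fingers":-1,"x":0,"y":0,"z":0.0004,"spin":0}]' 40 >/dev/null
python3 -c "
from h import *
feel()"
python3 -m handwheel '[{"fingers":-1,"x":0,"y":0,"z":0.0002,"spin":0},{"fingers":-1,"x":0,"y":0,"z":0.0004,"spin":0},{"fingers":-1,"x":0,"y":0,"z":0.0004,"spin":0},{"fingers":-1,"x":0,"y":0,"z":0.0004,"spin":0},{"fingers":-1,"x":0,"y":0,"z":0.0004,"spin":0},{"fingers":-1,"x":0,"y":0,"z":0.0004,"spin":0},{"fingers":-1,"x":0,"y":0,"z":0.0004,"spin":0},{"fingers":-1,"x":0,"y":0,"z":0.0004,"spin":0},{"fingers":-1,"x":0,"y":0,"z":0.0004,"spin":0},{"fingers":-1,"x":0,"y":0,"z":0.0004,"spin":0}]' 40 >/dev/null
python3 -c "
from h import *
feel()"
```

```text
Fst [0.6 0.6 5.4] st [ 9.92 -0.84] z 49.78 t 26.1 w 12.8 M [0.06 0.12 0.04]
Fst [-3.6 -0.   5.2] st [ 9.99 -0.83] z 49.76 t 27.3 w 12.4 M [-0.69 -0.03  0.02]
```

```bash
python3 -m handwheel '[{"fingers":-0.5,"x":0,"y":0,"z":0,"spin":0},{"fingers":-0.3,"x":0,"y":0,"z":0,"spin":0},{"fingers":-0.2,"x":0,"y":0,"z":0,"spin":0},{"fingers":-0.2,"x":0,"y":0,"z":0,"spin":0},{"fingers":-0.2,"x":0,"y":0,"z":0,"spin":0},{"fingers":-0.2,"x":0,"y":-0.01,"z":0,"spin":0},{"fingers":-0.2,"x":0,"y":-0.03,"z":0,"spin":0},{"fingers":-0.2,"x":0,"y":-0.05,"z":0,"spin":0},{"fingers":-0.2,"x":0,"y":-0.06,"z":0,"spin":0},{"fingers":-0.2,"x":0,"y":-0.06,"z":0,"spin":0}]' 40
python3 - <<'E'
from h import *
go(st(-.104,-.0005,.11),10)
p,d=cams.camera("scene"); cv2.imwrite("pics/scene5.png",p[:,:,::-1]); np.save("pics/scene5.npy",d);crop(p[:,:,::-1],140,95,100,85,7,"pics/z5.png")
E
```

```text
time_s: 28.3
ee_pos: [0.5559, -0.0195, 0.111]
eef_rot: [-1.572, -0.003, 0.175]
force: [0.7, -0.6, 0.8]
grip_width: 0.0379
t 28.3 pos [555.9 -19.5 111. ] st [10.6 -1.2] rot [-90.04  -0.15  10.01] F [ 0.7 -0.6  0.8] w 37.9
shift mm [  -0.7    1.1 -114.6] spin 0.01
```

View pics/z5.png

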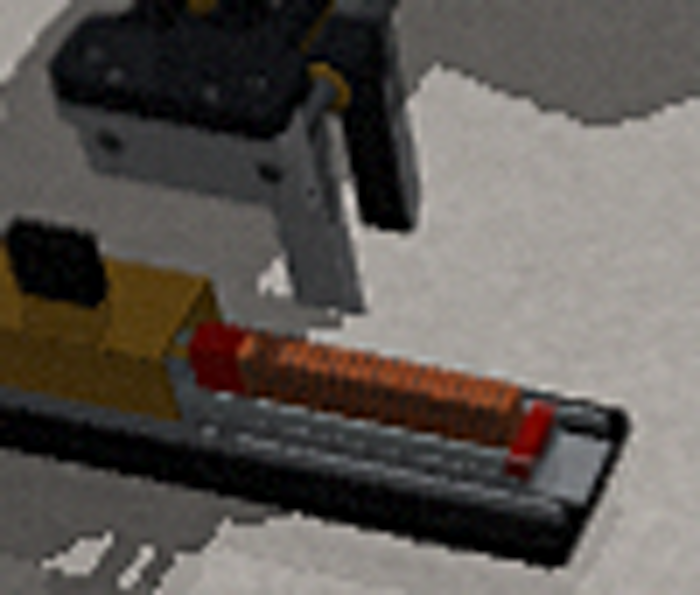

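Strip lies flat between follower (215,355) and stop (530,440). Now the cover fin.

```bash
python3 -m handwheel '[{"fingers":-0.2,"x":0,"y":0,"z":-0.02,"spin":0},{"fingers":-0.2,"x":0,"y":0,"z":-0.045,"spin":0},{"fingers":-0.2,"x":0,"y":0,"z":-0.07,"spin":0},{"fingers":-0.2,"x":0,"y":0,"z":-0.095,"spin":0},{"fingers":-0.2,"x":0,"y":0,"z":-0.114,"spin":0},{"fingers":-0.2,"x":0,"y":0.01,"z":-0.114,"spin":0},{"fingers":-0.2,"x":0,"y":0.02,"z":-0.114,"spin":0},{"fingers":-0.2,"x":0,"y":0.03,"z":-0.114,"spin":0},{"fingers":-0.2,"x":0,"y":0.036,"z":-0.114,"spin":0},{"fingers":-0.2,"x":0,"y":0.036,"z":-0.114,"spin":0}]' 20
python3 -c "
from h import *
feel(2)"
python3 -m handwheel '[{"fingers":-0.5,"x":0,"y":0,"z":0,"spin":0},{"fingers":-1,"x":0,"y":0,"z":0,"spin":0},{"fingers":-1,"x":0,"y":0,"z":0,"spin":0},{"fingers":-1,"x":0,"y":0,"z":0,"spin":0},{"fingers":-1,"x":0,"y":0,"z":0,"spin":0},{"fingers":-1,"x":0,"y":0,"z":0,"spin":0},{"fingers":-1,"x":0,"y":0,"z":0,"spin":0},{"fingers":-1,"x":0,"y":0,"z":0,"spin":0},{"fingers":-1,"x":0,"y":0,"z":0,"spin":0},{"fingers":-1,"x":0,"y":0,"z":0,"spin":0}]' 20 >/dev/null
python3 -c "
from h import *
feel(3)"
```

```text
time_s: 29.35
ee_pos: [0.5746, -0.131, 0.0722]
eef_rot: [-1.57, 0.002, 0.176]
force: [-0.6, 0.1, 0.6]
grip_width: 0.0374
Fst [0.3 0.2 0.4] st [-102.85   -0.78] z 73.54 t 29.45 w 37.9 M [-0.11  0.07 -0.02]
Fst [ 0.  -5.3  1.5] st [-103.23   -0.94] z 73.7 t 30.6 w 12.0 M [ 0.19 -0.96  0.13]
```

```bash
python3 -m handwheel '[{"fingers":-1,"x":0.0001,"y":0,"z":0.003,"spin":0},{"fingers":-1,"x":0.0002,"y":0,"z":0.008,"spin":0},{"fingers":-1,"x":0.0002,"y":0,"z":0.014,"spin":0},{"fingers":-1,"x":0.0002,"y":0,"z":0.02,"spin":0},{"fingers":-1,"x":0.0002,"y":0,"z":0.026,"spin":0},{"fingers":-1,"x":0.0002,"y":0,"z":0.032,"spin":0},{"fingers":-1,"x":0.0002,"y":0,"z":0.037,"spin":0},{"fingers":-1,"x":0.0002,"y":0,"z":0.04,"spin":0},{"fingers":-1,"x":0.0002,"y":0,"z":0.04,"spin":0},{"fingers":-1,"x":0.0002,"y":0,"z":0.04,"spin":0}]' 20 >/dev/null
python3 -c "
from h import *
feel(3)"
```

```text
Fst [ 2.3 -1.4  6.7] st [-62.44  -0.82] z 73.65 t 31.75 w 12.1 M [ 0.32 -0.09  0.02]
```

```bash
python3 -m handwheel '[{"fingers":-1,"x":0,"y":0,"z":0.004,"spin":0},{"fingers":-1,"x":0,"y":0,"z":0.01,"spin":0},{"fingers":-1,"x":0,"y":0,"z":0.016,"spin":0},{"fingers":-1,"x":0,"y":0,"z":0.022,"spin":0},{"fingers":-1,"x":0,"y":0,"z":0.028,"spin":0},{"fingers":-1,"x":0,"y":0,"z":0.034,"spin":0},{"fingers":-1,"x":0,"y":0,"z":0.038,"spin":0},{"fingers":-1,"x":0,"y":0,"z":0.04,"spin":0},{"fingers":-1,"x":0,"y":0,"z":0.04,"spin":0},{"fingers":-1,"x":0,"y":0,"z":0.04,"spin":0}]' 20 >/dev/null
python3 -c "
from h import *
feel(3)"
python3 -m handwheel '[{"fingers":-1,"x":0,"y":0,"z":0.004,"spin":0},{"fingers":-1,"x":0,"y":0,"z":0.01,"spin":0},{"fingers":-1,"x":0,"y":0,"z":0.016,"spin":0},{"fingers":-1,"x":0,"y":0,"z":0.022,"spin":0},{"fingers":-1,"x":0,"y":0,"z":0.028,"spin":0},{"fingers":-1,"x":0,"y":0,"z":0.034,"spin":0},{"fingers":-1,"x":0,"y":0,"z":0.038,"spin":0},{"fingers":-1,"x":0,"y":0,"z":0.04,"spin":0},{"fingers":-1,"x":0,"y":0,"z":0.04,"spin":0},{"fingers":-1,"x":0,"y":0,"z":0.04,"spin":0}]' 20 >/dev/null
python3 -c "
from h import *
feel(3)"
```

```text
Fst [ 1.4 -0.3  7.5] st [-22.63  -0.62] z 73.6 t 32.9 w 11.7 M [ 0.1  -0.03  0.11]
Fst [1.  0.7 7.8] st [17.34 -0.47] z 73.61 t 34.05 w 11.6 M [0.07 0.19 0.06]
```

```bash
python3 -m handwheel '[{"fingers":-1,"x":0,"y":0,"z":0.001,"spin":0},{"fingers":-1,"x":0,"y":0,"z":0.002,"spin":0},{"fingers":-1,"x":0,"y":0,"z":0.003,"spin":0},{"fingers":-1,"x":0,"y":0,"z":0.004,"spin":0},{"fingers":-1,"x":0,"y":0,"z":0.005,"spin":0},{"fingers":-1,"x":0,"y":0,"z":0.005,"spin":0},{"fingers":-1,"x":0,"y":0,"z":0.005,"spin":0},{"fingers":-1,"x":0,"y":0,"z":0.005,"spin":0},{"fingers":-1,"x":0,"y":0,"z":0.005,"spin":0},{"fingers":-1,"x":0,"y":0,"z":0.005,"spin":0}]' 15 >/dev/null
python3 -c "
from h import *
feel(3)"
python3 -m handwheel '[{"fingers":-1,"x":0,"y":0,"z":0.0005,"spin":0},{"fingers":-1,"x":0,"y":0,"z":0.001,"spin":0},{"fingers":-1,"x":0,"y":0,"z":0.0015,"spin":0},{"fingers":-1,"x":0,"y":0,"z":0.0015,"spin":0},{"fingers":-1,"x":0,"y":0,"z":0.0015,"spin":0},{"fingers":-1,"x":0,"y":0,"z":0.0015,"spin":0},{"fingers":-1,"x":0,"y":0,"z":0.0015,"spin":0},{"fingers":-1,"x":0,"y":0,"z":0.0015,"spin":0},{"fingers":-1,"x":0,"y":0,"z":0.0015,"spin":0},{"fingers":-1,"x":0,"y":0,"z":0.0015,"spin":0}]' 15 >/dev/null
python3 -c "
from h import *
feel(3)"
```

```text
Fst [-1.4  0.9  7.6] st [22.03 -0.43] z 73.59 t 35.2 w 11.8 M [-0.4   0.1   0.15]
Fst [-1.7  1.4  7.1] st [23.46 -0.45] z 73.61 t 36.35 w 11.9 M [-0.46  0.15  0.11]
```

```bash
python3 -m handwheel '[{"fingers":-1,"x":0,"y":0,"z":0.0005,"spin":0},{"fingers":-1,"x":0,"y":0,"z":0.001,"spin":0},{"fingers":-1,"x":0,"y":0,"z":0.0015,"spin":0},{"fingers":-1,"x":0,"y":0,"z":0.0015,"spin":0},{"fingers":-1,"x":0,"y":0,"z":0.0015,"spin":0},{"fingers":-1,"x":0,"y":0,"z":0.0015,"spin":0},{"fingers":-1,"x":0,"y":0,"z":0.0015,"spin":0},{"fingers":-1,"x":0,"y":0,"z":0.0015,"spin":0},{"fingers":-1,"x":0,"y":0,"z":0.0015,"spin":0},{"fingers":-1,"x":0,"y":0,"z":0.0015,"spin":0}]' 15 >/dev/null
python3 -c "
from h import *
feel(3)"
```

```text
Fst [-2.1  0.7  7.1] st [24.98 -0.45] z 73.59 t 37.5 w 11.9 M [-0.51  0.11  0.11]
```

```bash
python3 -m handwheel '[{"fingers":-1,"x":0,"y":0,"z":0.0005,"spin":0},{"fingers":-1,"x":0,"y":0,"z":0.001,"spin":0},{"fingers":-1,"x":0,"y":0,"z":0.0015,"spin":0},{"fingers":-1,"x":0,"y":0,"z":0.0015,"spin":0},{"fingers":-1,"x":0,"y":0,"z":0.0015,"spin":0},{"fingers":-1,"x":0,"y":0,"z":0.0015,"spin":0},{"fingers":-1,"x":0,"y":0,"z":0.0015,"spin":0},{"fingers":-1,"x":0,"y":0,"z":0.0015,"spin":0},{"fingers":-1,"x":0,"y":0,"z":0.0015,"spin":0},{"fingers":-1,"x":0,"y":0,"z":0.0015,"spin":0}]' 15 >/dev/null
python3 -c "
from h import *
feel(3)"
python3 -m handwheel '[{"fingers":-1,"x":0,"y":0,"z":0.0005,"spin":0},{"fingers":-1,"x":0,"y":0,"z":0.001,"spin":0},{"fingers":-1,"x":0,"y":0,"z":0.001,"spin":0},{"fingers":-1,"x":0,"y":0,"z":0.001,"spin":0},{"fingers":-1,"x":0,"y":0,"z":0.001,"spin":0},{"fingers":-1,"x":0,"y":0,"z":0.001,"spin":0},{"fingers":-1,"x":0,"y":0,"z":0.001,"spin":0},{"fingers":-1,"x":0,"y":0,"z":0.001,"spin":0},{"fingers":-1,"x":0,"y":0,"z":0.001,"spin":0},{"fingers":-1,"x":0,"y":0,"z":0.001,"spin":0}]' 15 >/dev/null
python3 -c "
from h import *
feel(3)"
```

```text
Fst [-1.6  0.4  7. ] st [26.46 -0.43] z 73.6 t 38.65 w 12.2 M [-0.47  0.12  0.11]
Fst [-1.8  1.1  7.5] st [27.46 -0.42] z 73.58 t 39.8 w 12.0 M [-0.5   0.13  0.07]
```

```bash
python3 -m handwheel '[{"fingers":-1,"x":0,"y":0,"z":0.0005,"spin":0},{"fingers":-1,"x":0,"y":0,"z":0.001,"spin":0},{"fingers":-1,"x":0,"y":0,"z":0.0015,"spin":0},{"fingers":-1,"x":0,"y":0,"z":0.0015,"spin":0},{"fingers":-1,"x":0,"y":0,"z":0.0015,"spin":0},{"fingers":-1,"x":0,"y":0,"z":0.0015,"spin":0},{"fingers":-1,"x":0,"y":0,"z":0.0015,"spin":0},{"fingers":-1,"x":0,"y":0,"z":0.0015,"spin":0},{"fingers":-1,"x":0,"y":0,"z":0.0015,"spin":0},{"fingers":-1,"x":0,"y":0,"z":0.0015,"spin":0}]' 15 >/dev/null
python3 -c "
from h import *
feel(3)"
```

```text
Fst [-1.8  1.3  7.1] st [28.99 -0.41] z 73.58 t 40.95 w 12.0 M [-0.43  0.18  0.11]
```

```bash
python3 -m handwheel '[{"fingers":-1,"x":0,"y":0,"z":0.0005,"spin":0},{"fingers":-1,"x":0,"y":0,"z":0.001,"spin":0},{"fingers":-1,"x":0,"y":0,"z":0.001,"spin":0},{"fingers":-1,"x":0,"y":0,"z":0.001,"spin":0},{"fingers":-1,"x":0,"y":0,"z":0.001,"spin":0},{"fingers":-1,"x":0,"y":0,"z":0.001,"spin":0},{"fingers":-1,"x":0,"y":0,"z":0.001,"spin":0},{"fingers":-1,"x":0,"y":0,"z":0.001,"spin":0},{"fingers":-1,"x":0,"y":0,"z":0.001,"spin":0},{"fingers":-1,"x":0,"y":0,"z":0.001,"spin":0}]' 15 >/dev/null
python3 -c "
from h import *
feel(3)"
```

```text
Fst [-1.5  1.   7.5] st [29.93 -0.41] z 73.6 t 42.1 w 12.1 M [-0.47  0.15  0.07]
```

```bash
python3 -m handwheel '[{"fingers":-1,"x":0,"y":0,"z":0.0004,"spin":0},{"fingers":-1,"x":0,"y":0,"z":0.0008,"spin":0},{"fingers":-1,"x":0,"y":0,"z":0.0012,"spin":0},{"fingers":-1,"x":0,"y":0,"z":0.0016,"spin":0},{"fingers":-1,"x":0,"y":0,"z":0.0016,"spin":0},{"fingers":-1,"x":0,"y":0,"z":0.0016,"spin":0},{"fingers":-1,"x":0,"y":0,"z":0.0016,"spin":0},{"fingers":-1,"x":0,"y":0,"z":0.0016,"spin":0},{"fingers":-1,"x":0,"y":0,"z":0.0016,"spin":0},{"fingers":-1,"x":0,"y":0,"z":0.0016,"spin":0}]' 15 >/dev/null
python3 - <<'E'
from h import *
feel(3)
p,d=cams.camera("scene"); cv2.imwrite("pics/scene6.png",p[:,:,::-1]); crop(p[:,:,::-1],140,95,100,85,7,"pics/z6.png")
E
```

```text
Fst [-1.7  1.   7.6] st [31.54 -0.41] z 73.6 t 43.25 w 11.7 M [-0.48  0.15  0.08]
```

View pics/z6.png

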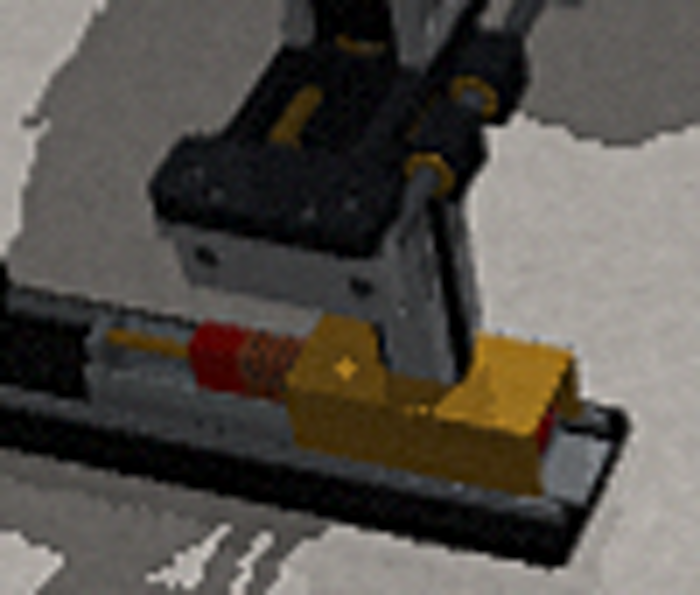

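The cover is nearly home; its front top-near corner is at about (540,432), the base's front-near bottom corner at (565,565), far (628,415).

```bash
python3 - <<'E'
from h import *
f=lambda P:np.round((proj("scene",P)-[140,95]+.5)*7-.5,1).tolist()
for x in (.066,.072,.078): print(x,f([st(x,-.021,.0505),st(x,.021,.0505)]))
print("base bottom near, top far",f([st(.084,-.035,0),st(.084,.035,.012)]))
E
python3 -m handwheel '[{"fingers":-1,"x":0,"y":0,"z":0.0004,"spin":0},{"fingers":-1,"x":0,"y":0,"z":0.0008,"spin":0},{"fingers":-1,"x":0,"y":0,"z":0.0012,"spin":0},{"fingers":-1,"x":0,"y":0,"z":0.0016,"spin":0},{"fingers":-1,"x":0,"y":0,"z":0.0016,"spin":0},{"fingers":-1,"x":0,"y":0,"z":0.0016,"spin":0},{"fingers":-1,"x":0,"y":0,"z":0.0016,"spin":0},{"fingers":-1,"x":0,"y":0,"z":0.0016,"spin":0},{"fingers":-1,"x":0,"y":0,"z":0.0016,"spin":0},{"fingers":-1,"x":0,"y":0,"z":0.0016,"spin":0}]' 15 >/dev/null
python3 -c "
from h import *
feel(2)"
```

```text
0.066 [[521.0, 431.4], [564.7, 346.2]]
0.072 [[537.9, 435.0], [581.2, 349.6]]
0.078 [[554.9, 438.6], [597.8, 353.0]]
base bottom near, top far [[571.8, 573.0], [636.5, 408.0]]
Fst [-9.2  1.5  6.5] st [32.3  -0.39] z 73.56 t 44.4 w 12.3 M [-1.71 -0.08  0.09]
```

```bash
python3 -m handwheel '[{"fingers":-1,"x":0,"y":0,"z":0.0004,"spin":0},{"fingers":-1,"x":0,"y":0,"z":0.0007,"spin":0},{"fingers":-1,"x":0,"y":0,"z":0.0007,"spin":0},{"fingers":-1,"x":0,"y":0,"z":0.0007,"spin":0},{"fingers":-1,"x":0,"y":0,"z":0.0007,"spin":0},{"fingers":-1,"x":0,"y":0,"z":0.0007,"spin":0},{"fingers":-1,"x":0,"y":0,"z":0.0007,"spin":0},{"fingers":-1,"x":0,"y":0,"z":0.0007,"spin":0},{"fingers":-1,"x":0,"y":0,"z":0.0007,"spin":0},{"fingers":-1,"x":0,"y":0,"z":0.0007,"spin":0}]' 25 >/dev/null
python3 -c "
from h import *
feel(2)"
```

```text
Fst [-13.1   1.3   5.3] st [32.41 -0.43] z 73.57 t 45.5 w 11.8 M [-2.57 -0.23  0.08]
```

```bash
python3 -m handwheel '[{"fingers":-0.5,"x":0,"y":0,"z":0,"spin":0},{"fingers":-0.2,"x":0,"y":0,"z":0,"spin":0},{"fingers":-0.2,"x":0,"y":0,"z":0,"spin":0},{"fingers":-0.2,"x":0,"y":0,"z":0,"spin":0},{"fingers":-0.2,"x":0,"y":0,"z":0,"spin":0},{"fingers":-0.2,"x":0,"y":-0.01,"z":0,"spin":0},{"fingers":-0.2,"x":0,"y":-0.035,"z":0,"spin":0},{"fingers":-0.2,"x":0,"y":-0.07,"z":0,"spin":0},{"fingers":-0.2,"x":0,"y":-0.1,"z":0,"spin":0},{"fingers":-0.2,"x":0,"y":-0.13,"z":0,"spin":0}]' 20
python3 -m handwheel '[{"fingers":-0.2,"x":-0.03,"y":0,"z":0,"spin":0},{"fingers":-0.2,"x":-0.06,"y":0,"z":0,"spin":0},{"fingers":-0.2,"x":-0.09,"y":0,"z":0,"spin":0},{"fingers":-0.2,"x":-0.12,"y":0,"z":0,"spin":0},{"fingers":-0.2,"x":-0.12,"y":0,"z":0,"spin":0},{"fingers":-0.2,"x":-0.12,"y":0,"z":0,"spin":0},{"fingers":-0.2,"x":-0.12,"y":0,"z":0,"spin":0},{"fingers":-0.2,"x":-0.12,"y":0,"z":0,"spin":0},{"fingers":-0.2,"x":-0.12,"y":0,"z":0,"spin":0},{"fingers":-0.2,"x":-0.12,"y":0,"z":0,"spin":0}]' 20 | head -2
python3 - <<'E'
from h import *
p,d=cams.camera("scene"); q,e=cams.camera("top"); feel(1)
o=np.zeros((600,800,3),np.uint8); o[:,:560][:420]=p; o[:420][:,:]=cv2.resize(p[60:270,70:470],(800,420)); o[420:]=0
c=cv2.resize(p[95:180,140:240],None,fx=5,fy=5); o[600-425:,800-500:]=c
cv2.imwrite("pics/end.png",o[:,:,::-1])
E
```

```text
time_s: 46.5
ee_pos: [0.5514, 0.0032, 0.2057]
eef_rot: [-1.571, -0.001, 0.175]
force: [0.5, -0.2, -1.1]
grip_width: 0.0379
time_s: 47.5
ee_pos: [0.4335, -0.0177, 0.2033]
Fst [-0.  -0.5  0.6] st [ 33.71 119.16] z 203.36 t 47.65 w 37.3 M [-0.07  0.09  0.01]
```

View pics/end.png

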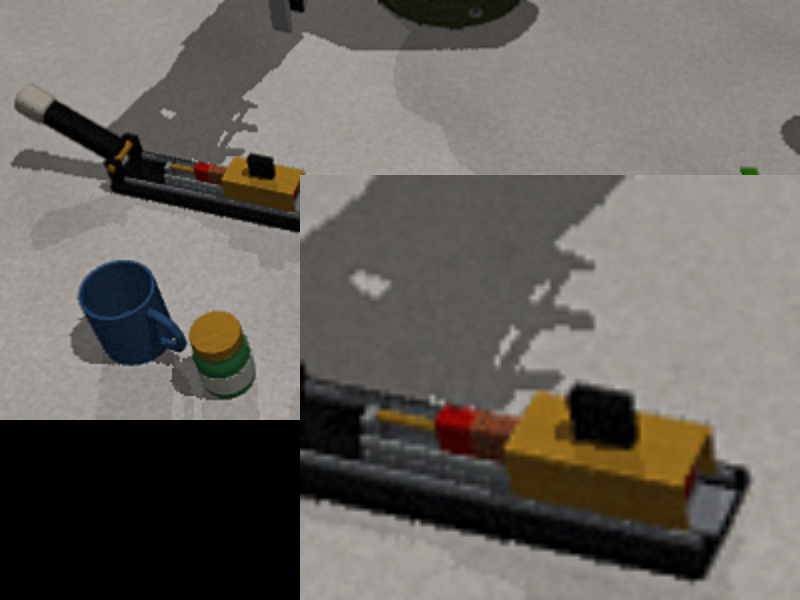

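The cover is at the nose over the strip: its front near corner is at (687,525), and the strip tail and follower show behind it at (480,435). The arm is clear of everything, and the mug and jar are standing where they were.

```bash
python3 -c "
from station import workorder
print(workorder.hand_in())"
```

```text
the job is handed in; nothing more can be done
None
```

The strip is loaded, the brass cover is home over it, and I handed the job in after about 48 s of robot time.

- **Loading the strip:** I felt the follower within a 1.5 mm step (arm at stapler x between 23.1 and 21.6 mm), then pushed it back about 13.7 mm at roughly 5 N. I lowered the strip until it met the channel floor at the expected height, with about 5.5 N upward force. I then eased it forward until the stop pushed back, at about 12.4 mm of compression against the nominal 12, and let go. A picture afterwards showed it flat between follower and stop.
- **Closing the cover:** I slid it forward by its fin until it stopped hard. The push rose from 2 N to 13 N while it moved only about 0.1 mm more.
- **Last checks:** The final picture shows the cover at the nose over the strip, the strip's tail against the follower, and the arm clear. The mug and jar stand as before. My last picture did not show the teapot and bags, but nothing moved near them.
- **What disagreed:**
  - The cover stopped with the arm at x = 32.4 mm, where the fin should be at 27 mm when home. I put this down to not gripping the fin at its centre plus a few millimetres of error in my stapler position. I took the hard stop as proof that it was home.
  - The wrist also read about 7 N upward during the slide, which I did not explain.

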